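# Sort two filter housings and hold the reading shutter at its mark

## Robot

A 6-joint arm with a two-finger parallel gripper is mounted at the origin on a cart in front of the work surface, level with it; the furniture and walls round the work are solid. World frame = base frame: x ahead of the robot, y to its left, z up, the work surface at z = 0. Lengths are in m, angles in degrees, forces in N, time in s.
With the tool pointing down it reaches from about 0.4 to 0.825 m from the base axis. Payload 7 kg.
Tool frame: the origin (TCP) lies at the very end of the fingers, on their centre line; the grasp point (between the pads) lies 19 mm behind it; x points along the fingers, y is the direction in which the jaws open and shut, and the axes are right-handed (so a half turn about x gives the same grasp; the last joint's range is limited). The gripper opens to 88 mm and grips with 3 to 60 N. Pads are 19 mm wide; open, the fingers measure 130 mm over their backs; the gripper's body (78 mm by 193 mm) begins 47 mm behind the grasp point.
Start: joints at [83.371, 20.546, 0.682, 0, -70.136, -16.507], TCP at [0.265, 0.621, 0.227] pointing down, gripper open.
Joint ranges: [-176.03, 176.03], [-82.01, 121.73], [-58.28, 71.71], [-173.87, 95.51], [-174.79, -0.11], [-173.66, 173.66]. Speed limits (degrees/s): [136.94, 136.94, 172.46, 180, 180, 180].

## Interface

Orientations are given as [roll, pitch, yaw] about the fixed x, y, z axes, in that order (R = Rz(yaw) Ry(pitch) Rx(roll)).
In Python, from plant import monitor, eyes, ticket gives the robot as it stands. The module is installed in compiled form; this text tells all that it offers.
- The arm moves only by the shell command python3 -m crank 'ROWS'. ROWS is JSON, a list of rows, each an object with "linear": the shift along the world's x, y, z in units of 60 mm (1.0 is 60 mm), a list of three; "rot": the turn, a rotation vector about the world's x, y, z in units of 5 degrees (1.0 is 5 degrees), a list of three; "hand": the opening, from 0 (shut) to 1 (fully open). In form: [{"linear": [tx, ty, tz], "rot": [ax, ay, az], "hand": hand}, ...]. A call has 1 to 20 rows; each row shifts and turns the pose as measured when the row begins; what a row does not reach is not made up. A row lasts 1/8 s, in which the tool goes at most 62.5 mm and 10.7 degrees, less where a joint would pass 70% of its speed; a pose out of reach is approached as far as the arm can. A call is refused whole if a number of a shift passes 1 or a number of a turn 1, either way. A call with a gripper value outside its range is refused whole. The fingers move at their own pace and stop on an object; the grip force is fixed at half the most. Time passes only in rows, so rows that do not move let the fingers close. It gives the time, the measured TCP pose, the force and the opening at its end, in the units of the state.
- monitor.get_obs(): the state, without advancing time (a new reading comes with each control period).
- eyes.snapshot(name): name is "scene" or "top" or "wrist"; returns a dict with "image" (400x640x3 uint8, red, green, blue), "depth" (400x640 float32, m along the optical axis (not along the pixel's ray), 0 where there is no reading), "K" (3x3 intrinsics, pixels), "camera_from_world" (4x4, takes a point from world to camera coordinates); the wrist camera has in their place "hand_eye" (4x4, takes a point from camera to tool coordinates, whose origin is the TCP and whose axes are the tool frame's). Camera axes: x right, y up, looking along -z (the intrinsics and any distortion apply to the point x, -y, -z); pixel columns grow to the right and rows downward; lengths in m; the calibration is good to about 2 mm. A picture is of the moment at which its call begins: read the wrist's pose just before it.
- ticket.close_job(): hands the job in, once; it reports no verdict.
The state is a dict: "clock": time; "joint_pos": joint angles; "qvel": joint speeds; "tau": joint torques, N m; "tool_pos": TCP position; "orientation": TCP orientation; "force": force on the tool from outside, world axes, zero at the start; "moment": the same for the moment, N m; "opening": finger opening in m.
Only numpy, scipy, OpenCV 4.12 (cv2) and the standard library are available. Lean on these libraries where they do the work, as an engineer would, in place of code of your own. Each camera call takes 0.05 s, during which the arm holds its last target.

## Task

Sort the two filter housings: seat the one with the round disc tag in the corner seat on the reading stand and the one with the cross tag in the separate reject tray, upright and fully down, and let go of them. Then take the upright handle of the stand's spring-return shutter, pull it out until the black line across the shutter is level with the white mark on the rail, and keep holding it there: finish while still gripping the handle, since it springs back if released. Leave everything else where it stands, and leave the shutter home until both housings are seated.

Things in the scene. Friction and masses are not known exactly. Their poses are not given: they have to be found in the camera images.
- passed_mid (a point): White filter housing, a rounded block 60 mm long (its x), 36 mm wide (its y), 54 mm high, about 0.12 kg, with a short hose port (12 mm thick, 9 mm long, 34 mm up) on each end; on top a black round disc tag, 25 mm across. Otherwise like the other housing. The point is its centre, 27 mm above its underside; z up. It starts upright on the worktop. This one belongs in the stand's seat.
- failed_mid (a point): White filter housing, a rounded block 60 mm long (its x), 36 mm wide (its y), 54 mm high, about 0.12 kg, with a short hose port (12 mm thick, 9 mm long, 34 mm up) on each end; on top a black cross-shaped (X) tag, 32 mm from tip to tip. Otherwise like the other housing. The point is its centre, 27 mm above its underside; z up. It starts upright on the worktop. This one belongs in the reject tray.
- stand: The reading stand, fixed: a grey base 185 mm (x) by 240 mm (y), 12 mm thick, with a grey head 62 mm high along its far edge, a corner seat at its left and the shutter track at its right. Origin at the worktop; -x points to the robot's side, y left, z up. The head's face is at x = 35 mm, its lens before the seat ends at x = 26 mm.
- stand_seat (a point): The seat on the reading stand. Four steel corner angles, 10 mm high, bound a seat 68 mm long (x) by 44 mm wide (y); the middle 46 mm of each long side is open for fingers. A housing sits with its length along x, either way round. The point is the centre of the seat's floor, 12 mm above the worktop; z up.
- tray_seat (a point): The seat of the reject tray, a fixed low grey plate, 110 x 85 x 6 mm. Four steel corner angles, 10 mm high, bound a seat 68 mm long (x) by 44 mm wide (y); the middle 46 mm of each long side is open for fingers. A housing sits with its length along x, either way round. The point is the centre of the seat's floor, 6 mm above the worktop; z up.
- handle (a point): The shutter's handle: an upright black round post 16 mm thick, from 24 to 78 mm above the worktop, on a 26 mm collar. The point is on its axis, 60 mm above the worktop. Axes as the stand's: it pulls out along -x, away from the head. The rails 25 mm to either side are 24 mm high; at rest the head's face is 70 mm beyond it along +x.
- index (a point): The black line across the flat steel shutter plate, 21 mm above the worktop, 35 mm behind (+x of) the handle; it moves with the shutter. Axes as the stand's.
- mark (a point): The tip of the white mark, a small clip with a black line, 29 mm high, fixed on the left rail of the track, each time elsewhere: 22 to 48 mm in front (-x) of where the shutter's line rests. Axes as the stand's; line and mark are level when both have the same x along these axes.
- shutter (a joint): How far the shutter is pulled out, m: 0 home, 0.07 at its stop. A spring pulls it home with about 3.3 N at 0, growing by 1.1 N for each 10 mm.
- timer: Bystander, to be left alone: small bench timer, 62 x 68 x 20 mm. Origin at the centre of its underside.
- tub: Bystander, to be left alone: screw-top tub, 54 mm across, 48 mm high. Origin at the centre of its underside.
- dish: Bystander, to be left alone: covered round dish, 60 mm across, 15 mm high. Origin at the centre of its underside.
- bottle: Bystander, to be left alone: small reagent bottle, 54 mm across, 104 mm high. Origin at the centre of its underside.
Not all that is in view belongs to the job. What is shaped like the part that bears passed_mid but green is not meant. Leave any yellow look-alike of the part that bears failed_mid alone.

How it is judged (in metres and radians):
On the way:
1. both housings stand in their right seats, released, with the shutter still home (x of passed_mid in the frame of stand_seat between -0.006 and 0.006 m and y of passed_mid in the frame of stand_seat between -0.006 and 0.006 m and z of passed_mid in the frame of stand_seat between 0.023 and 0.031 m and angle between each of passed_mid, failed_mid's own z axis and vertical below 0.1 rad and angle between the x axis of passed_mid and the x axis of stand_seat, either way round below 0.2 rad and x of failed_mid in the frame of tray_seat between -0.006 and 0.006 m and y of failed_mid in the frame of tray_seat between -0.006 and 0.006 m and z of failed_mid in the frame of tray_seat between 0.023 and 0.031 m and angle between the x axis of failed_mid and the x axis of tray_seat, either way round below 0.2 rad and contact force between the fingers and passed below 0.1 N and contact force between the fingers and failed below 0.1 N and value of joint shutter below 0.008 m), for 0.2 s.
At the end, for the whole second after the job is handed in: Disc-tagged housing in the stand's seat, cross-tagged one in the tray: centred within 6 mm, down within 4 mm, tilt under 0.1 rad, in line within 0.2 rad, untouched by the fingers; shutter line within 4 mm of the mark, still, fingers pressing on the shutter with over 0.5 N (x of passed_mid in the frame of stand_seat between -0.006 and 0.006 m and y of passed_mid in the frame of stand_seat between -0.006 and 0.006 m and z of passed_mid in the frame of stand_seat between 0.023 and 0.031 m and angle between each of passed_mid, failed_mid's own z axis and vertical below 0.1 rad and angle between the x axis of passed_mid and the x axis of stand_seat, either way round below 0.2 rad and x of failed_mid in the frame of tray_seat between -0.006 and 0.006 m and y of failed_mid in the frame of tray_seat between -0.006 and 0.006 m and z of failed_mid in the frame of tray_seat between 0.023 and 0.031 m and angle between the x axis of failed_mid and the x axis of tray_seat, either way round below 0.2 rad and contact force between the fingers and passed below 0.1 N and contact force between the fingers and failed below 0.1 N and x of index in the frame of mark between -0.004 and 0.004 m and contact force between the fingers and shutter above 0.5 N and velocity of joint shutter between -0.02 and 0.02 m/s); the arm keeps its last pose, push and grip.
It fails at once if the timer is moved more than 25 mm (distance of timer from where it was at the start of the episode above 0.025 m).
It fails at once if the tub is moved more than 25 mm (distance of tub from where it was at the start of the episode above 0.025 m).
It fails at once if the dish is moved more than 25 mm (distance of dish from where it was at the start of the episode above 0.025 m).
It fails at once if the bottle is moved more than 25 mm (distance of bottle from where it was at the start of the episode above 0.025 m).
It fails at once if the shutter is pulled out before both housings are seated (value of joint shutter above 0.015 m and not (x of passed_mid in the frame of stand_seat between -0.006 and 0.006 m and y of passed_mid in the frame of stand_seat between -0.006 and 0.006 m and z of passed_mid in the frame of stand_seat between 0.023 and 0.031 m and angle between each of passed_mid, failed_mid's own z axis and vertical below 0.1 rad and angle between the x axis of passed_mid and the x axis of stand_seat, either way round below 0.2 rad and x of failed_mid in the frame of tray_seat between -0.006 and 0.006 m and y of failed_mid in the frame of tray_seat between -0.006 and 0.006 m and z of failed_mid in the frame of tray_seat between 0.023 and 0.031 m and angle between the x axis of failed_mid and the x axis of tray_seat, either way round below 0.2 rad)).
It also fails if it takes over 64 s, if anything falls off the work surface, if the arm or the gripper's body presses on something with over 40 N, if the wrist force passes 120 N, or if a joint passes its speed limit or range.

## Working session

There is one attempt and no reset: what is moved stays moved. The work goes in short steps, Python scripts to look and compute and a shell command to move; the robot and the scene stay as the last step left them, time stands still between calls to the robot, and variables do not carry over. Pictures are saved under pics/ and viewed, and the job is handed in when it is done.

```bash
mkdir -p pics; cat > h.py <<'E'
import numpy as np, cv2
from plant import monitor, eyes, ticket
from scipy.spatial.transform import Rotation as R
def snap(name,tag):
    o=monitor.get_obs(); s=eyes.snapshot(name)
    cv2.imwrite(f'pics/{tag}.png',s['image'][:,:,::-1])
    if name=='wrist':
        T=np.eye(4);T[:3,:3]=R.from_euler('xyz',o['orientation'],degrees=True).as_matrix();T[:3,3]=o['tool_pos']
        W=T@s['hand_eye']
    else: W=np.linalg.inv(s['camera_from_world'])
    np.savez(f'pics/{tag}.npz',depth=s['depth'],K=s['K'],W=W,image=s['image'])
    return s
def ray(tag,u,v):
    d=np.load(f'pics/{tag}.npz');K=d['K'];W=d['W']
    r=np.array([(u-K[0,2])/K[0,0],-(v-K[1,2])/K[1,1],-1]);return W[:3,3],W[:3,:3]@r,d['depth']
def atz(tag,u,v,z):
    c,r,_=ray(tag,u,v);return (c+r*(z-c[2])/r[2]).round(4)
def dep(tag,u,v):
    c,r,D=ray(tag,u,v);return (c+r*D[int(v),int(u)]).round(4)
def crop(tag,x0,y0,x1,y1,k,out):
    im=cv2.imread(f'pics/{tag}.png')[y0:y1,x0:x1];cv2.imwrite(f'pics/{out}.png',cv2.resize(im,None,fx=k,fy=k,interpolation=cv2.INTER_CUBIC))
E
python3 - <<'E'
from h import *
for n in ['scene','top','wrist']:
    s=snap(n,n+'0')
    print(n,s['K'].tolist(),[k for k in s])
print(monitor.get_obs())
E
```

```text
scene [[406.45492499464405, 0.0, 331.5726366563759], [0.0, 406.45492499464405, 203.28602717798023], [0.0, 0.0, 1.0]] ['image', 'depth', 'K', 'camera_from_world']
top [[443.25790109809174, 0.0, 320.9204438760327], [0.0, 443.25790109809174, 199.19213581256858], [0.0, 0.0, 1.0]] ['image', 'depth', 'K', 'camera_from_world']
wrist [[289.10689823047005, 0.0, 318.7608134805711], [0.0, 289.10689823047005, 199.5700248105016], [0.0, 0.0, 1.0]] ['image', 'depth', 'K', 'hand_eye']
{'clock': 0.15, 'joint_pos': array([ 8.33707225e+01,  2.05810581e+01,  6.45030910e-01, -1.50133262e-02,
       -7.01354090e+01, -1.65057368e+01]), 'qvel': array([ 0.02425512, -0.19192055,  0.17210252,  0.09454635,  0.06918003,
        0.0568806 ]), 'tau': array([-2.10644364e-03, -5.83273387e+01,  2.93289828e+01,  7.00123072e+00,
        8.78533290e-03, -1.08479057e-04]), 'tool_pos': array([0.26509605, 0.62035536, 0.22584139]), 'orientation': array([  95.32983995,   89.92718234, -107.81028465]), 'force': array([-0.21984907, -0.02091713, -0.37261122]), 'moment': array([-0.0177687 ,  0.02969234, -0.01378874]), 'opening': 0.08767144601371306}
```

View pics/scene0.png

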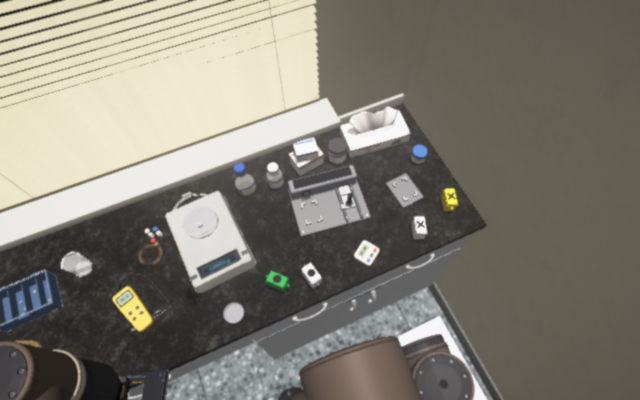

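View pics/top0.png

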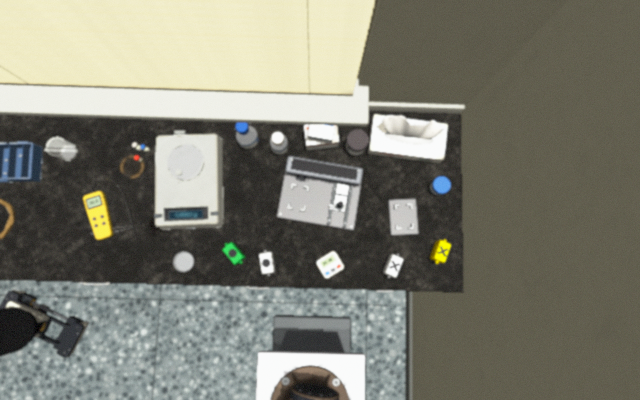

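View pics/wrist0.png

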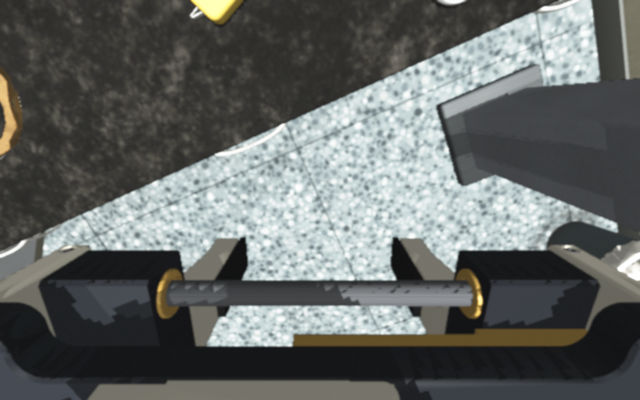

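The top view shows everything: the disc housing at about (266,263), the cross housing (394,266), the tray (403,216), the stand (320,193) with its handle near (340,203). The yellow and green decoys sit to the sides. I'll enlarge it.

```bash
python3 - <<'E'
from h import *
crop('top0',215,145,375,285,5,'c1')
crop('top0',310,160,470,285,5,'c2')
for u,v in [(320,193),(266,258),(394,262),(300,230),(403,216),(309,201),(184,262),(350,264),(425,264),(249,135)]: print(u,v,dep('top0',u,v))
d=np.load('pics/top0.npz');print(d['W'].round(3))
E
```

```text
320 193 [ 0.6307 -0.012   0.0143]
266 258 [0.4265 0.1422 0.0552]
394 262 [ 0.4246 -0.2356  0.0538]
300 230 [0.5152 0.0466 0.0006]
403 216 [ 0.5671 -0.2721  0.0053]
309 201 [0.6045 0.0213 0.016 ]
184 262 [0.4082 0.3942 0.0099]
350 264 [ 0.4152 -0.1098  0.0021]
425 264 [ 0.4211 -0.3409  0.0007]
249 135 [0.7995 0.2112 0.0476]
[[ 0.026  0.99  -0.138  0.421]
 [-1.     0.028  0.014  0.004]
 [ 0.018  0.138  0.99   1.373]
 [ 0.     0.     0.     1.   ]]
```

View pics/c1.png

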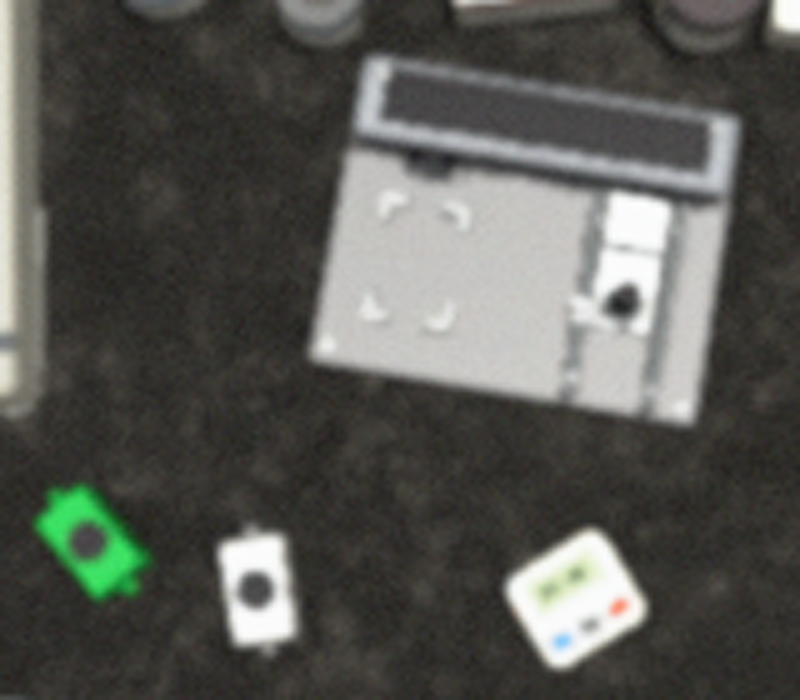

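View pics/c2.png

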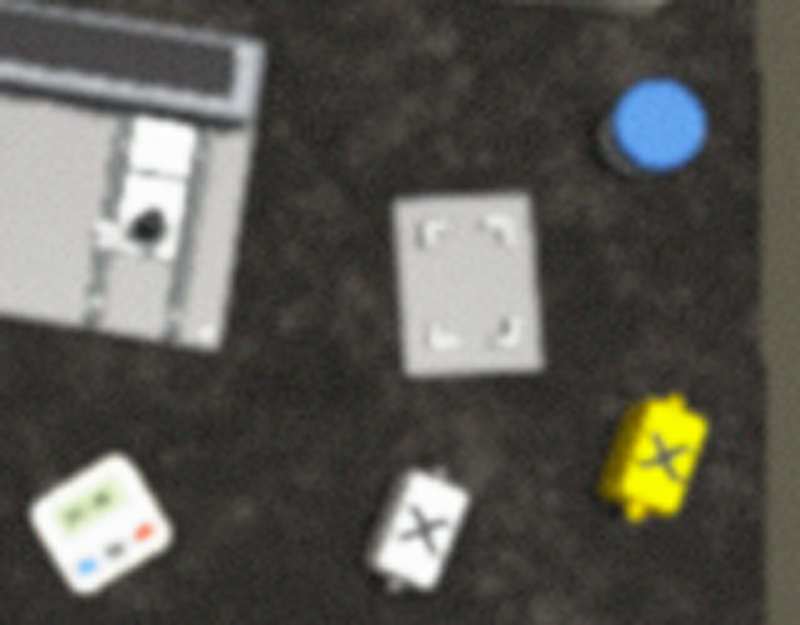

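```bash
python3 - <<'E'
from h import *
def a(c,u,v,z):
    x0,y0=(215,145) if c==1 else (310,160)
    return atz('top0',x0+u/5-.4,y0+v/5-.4,z)
ang=lambda p,q:np.degrees(np.arctan2(q[1]-p[1],q[0]-p[0])).round(2)
fl,fr=a(1,310,357,.012),a(1,697,425,.012);print('stand front',fl,fr,ang(fr,fl)-90,np.linalg.norm(fl-fr))
print('seat corners',[a(1,*p,.022)[:2] for p in [(378,195),(470,205),(362,318),(450,328)]])
print('disc tag',a(1,256,590,.054)); 
print('disc edges',[a(1,*p,.054)[:2] for p in [(220,542),(285,532),(232,645),(298,635)]], ang(a(1,265,640,.054),a(1,252,537,.054)))
print('cross tag',a(2,425,530,.054), ang(a(2,398,580,.054),a(2,440,480,.054)))
print('tray', [a(2,*p,.006)[:2] for p in [(395,200),(528,195),(408,376),(544,370)]])
print('tray ang',ang(a(2,476,373,.006),a(2,461,197,.006)))
print('handle',a(1,627,297,.078))
for n,c,u,v,z in [('timer',1,576,600,.02),('bottlewhite',1,320,10,.1),('blue',2,660,125,.05)]:print(n,a(c,u,v,z))
print('index',a(1,638,250,.021),'mark',a(1,585,308,.029))
o=monitor.get_obs();M=R.from_euler('xyz',o['orientation'],degrees=True).as_matrix();print(M.round(3))
E
```

```text
stand front [0.5556 0.1197 0.012 ] [ 0.5202 -0.1196  0.012 ] -8.409999999999997 0.24190421658168756
seat corners [array([0.6562, 0.0809]), array([0.6516, 0.0239]), array([0.5795, 0.0879]), array([0.5748, 0.0339])]
disc tag [0.4131 0.1423 0.054 ]
disc edges [array([0.4405, 0.1647]), array([0.4474, 0.1267]), array([0.3808, 0.155 ]), array([0.3876, 0.1166])] 9.7
cross tag [ 0.4141 -0.2374  0.054 ] -22.6
tray [array([ 0.6172, -0.2268]), array([ 0.6228, -0.3102]), array([ 0.5077, -0.2354]), array([ 0.5137, -0.3197])]
tray ang 4.9
handle [ 0.5898 -0.0711  0.078 ]
timer [ 0.4119 -0.0473  0.02  ]
bottlewhite [0.7521 0.1144 0.1   ]
blue [ 0.6616 -0.3808  0.05  ]
index [ 0.6266 -0.0806  0.021 ] mark [ 0.5886 -0.0484  0.029 ]
[[-0.    -0.393 -0.92 ]
 [-0.001 -0.92   0.393]
 [-1.     0.001 -0.   ]]
```

```bash
python3 -m crank '[{"linear":[0.25,-0.8,0],"rot":[0,0,0.65],"hand":1},{"linear":[0.25,-0.8,0],"rot":[0,0,0.65],"hand":1},{"linear":[0.25,-0.8,0],"rot":[0,0,0.65],"hand":1},{"linear":[0.25,-0.8,0],"rot":[0,0,0.65],"hand":1},{"linear":[0.25,-0.8,0],"rot":[0,0,0.65],"hand":1},{"linear":[0.25,-0.8,0],"rot":[0,0,0.65],"hand":1},{"linear":[0.25,-0.8,0],"rot":[0,0,0.65],"hand":1},{"linear":[0.25,-0.8,0],"rot":[0,0,0.65],"hand":1},{"linear":[0.25,-0.8,0],"rot":[0,0,0.65],"hand":1},{"linear":[0.2,-0.6,0],"rot":[0,0,0.65],"hand":1}]'
python3 - <<'E'
from h import *
s=snap('wrist','w1');o=monitor.get_obs();print(o['clock'],o['tool_pos'],o['joint_pos'],o['force']);M=R.from_euler('xyz',o['orientation'],degrees=True).as_matrix();print(M.round(3));print(s['hand_eye'].round(3))
E
```

```text
clock: 1.4
tool_pos: [0.4124, 0.1384, 0.2226]
orientation: [102.5, 89.7, -66.8]
force: [0.4, 0.5, 0.7]
opening: 0.0876
1.45 [0.41252458 0.13578364 0.22242353] [ 44.69650493  -2.73437772 -28.31652456   0.30734029 -64.59290173
  55.99919356] [ 0.54605462 -3.29880478 -0.90567619]
[[ 0.001  0.188 -0.982]
 [-0.006 -0.982 -0.188]
 [-1.     0.006 -0.   ]]
[[ 0.001  0.31  -0.951 -0.159]
 [ 1.     0.     0.001 -0.001]
 [ 0.    -0.951 -0.31  -0.085]
 [ 0.     0.     0.     1.   ]]
```

View pics/w1.png

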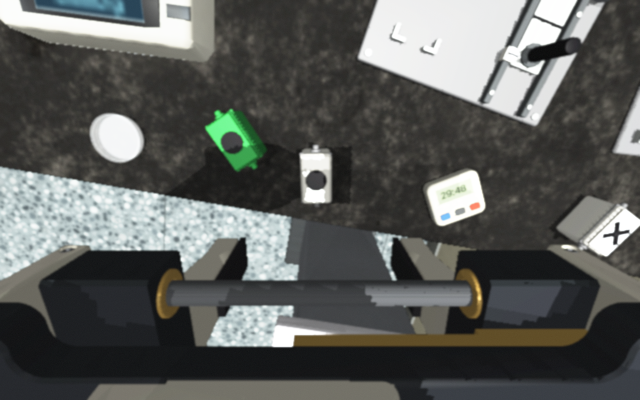

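The disc tag is at (316,180); the housing's body runs from row 148 to 204 in columns 301-333, nearly in line with the jaws.

```bash
python3 - <<'E'
from h import *
crop('w1',250,110,450,260,4,'c3')
print(atz('w1',316,180,.054),dep('w1',316,180),dep('w1',308,165))
print('seat/handle',atz('w1',430,46,.012))
E
```

```text
[0.4138 0.1422 0.054 ] [0.4139 0.1422 0.0545] [0.4293 0.1544 0.0532]
seat/handle [0.5828 0.0408 0.012 ]
```

View pics/c3.png

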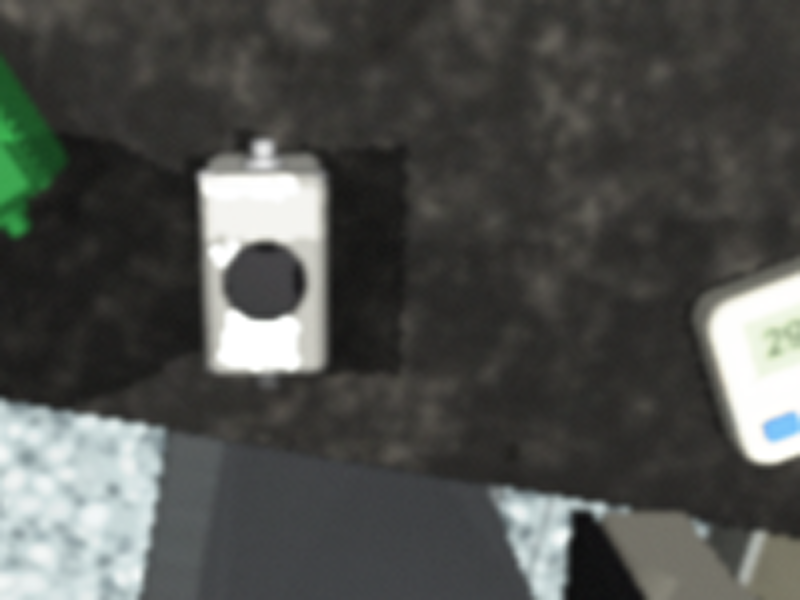

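```bash
python3 -m crank '[{"linear":[0.02,0.1,-0.5],"rot":[0,0,0],"hand":1},{"linear":[0,0,-0.7],"rot":[0,0,0],"hand":1},{"linear":[0,0,-0.7],"rot":[0,0,0],"hand":1},{"linear":[0,0,-0.3],"rot":[0,0,0],"hand":1},{"linear":[0,0,0],"rot":[0,0,0],"hand":1}]'
python3 - <<'E'
from h import *
s=snap('wrist','w2');o=monitor.get_obs();print(o['clock'],o['tool_pos'])
print(R.from_euler('xyz',o['orientation'],degrees=True).as_matrix().round(3))
E
```

```text
clock: 2.08
tool_pos: [0.4141, 0.1398, 0.0878]
orientation: [122.8, 89.7, -46.6]
force: [0.4, -0.7, 0.7]
opening: 0.0875
2.125 [0.41451641 0.14016253 0.08858522]
[[ 0.004  0.184 -0.983]
 [-0.003 -0.983 -0.184]
 [-1.     0.004 -0.004]]
```

View pics/w2.png

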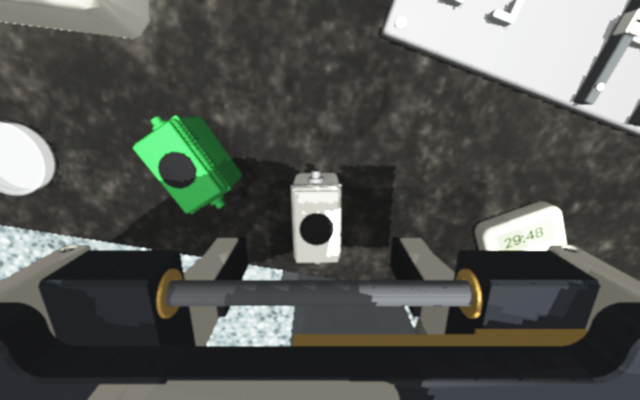

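```bash
python3 - <<'E'
from h import *
print(atz('w2',316,228,.054))
for p in [(193,213),(241,172),(210,200)]: print(p,atz('w2',*p,.054),atz('w2',*p,.03),dep('w2',*p))
print(atz('w2',316,176,.034))
E
```

```text
[0.414  0.1425 0.054 ]
(193, 213) [0.4095 0.2305 0.054 ] [0.3986 0.2397 0.03  ] [0.3853 0.251  0.0006]
(241, 172) [0.4453 0.2    0.054 ] [0.4389 0.2054 0.03  ] [0.431  0.2121 0.0005]
(210, 200) [0.4214 0.2193 0.054 ] [0.412  0.2271 0.03  ] [0.4189 0.2214 0.0476]
[0.4472 0.1488 0.034 ]
```

```bash
python3 -m crank '[{"linear":[0,0.04,-0.3],"rot":[0,0,0],"hand":0.75},{"linear":[0,0,-0.5],"rot":[0,0,0],"hand":0.75},{"linear":[0,0,-0.35],"rot":[0,0,0],"hand":0.75},{"linear":[0,0,-0.05],"rot":[0,0,0],"hand":0.75},{"linear":[0,0,0],"rot":[0,0,0],"hand":0.75}]'
```

```text
clock: 2.75
tool_pos: [0.4187, 0.1466, 0.021]
orientation: [-171.8, 89.2, 18.9]
force: [0.3, 0.3, -0.1]
opening: 0.0657
```

```bash
python3 -m crank '[{"linear":[-0.07,-0.06,-0.12],"rot":[0,0,0],"hand":0.75},{"linear":[0,0,0],"rot":[0,0,0],"hand":0.75}]'; python3 -c "
from h import *
o=monitor.get_obs();print(o['tool_pos'],o['qvel'],R.from_euler('xyz',o['orientation'],degrees=True).as_matrix().round(3))"
```

```text
clock: 3.0
tool_pos: [0.4151, 0.1435, 0.015]
orientation: [-167.2, 89.0, 23.5]
force: [-0.5, 1.0, -0.2]
opening: 0.0654
[0.41507385 0.14354911 0.01502457] [ 0.09425    -0.85503447  1.40003156  0.5427635  -0.44908585 -0.03442122] [[ 0.016  0.185 -0.983]
 [ 0.007 -0.983 -0.185]
 [-1.    -0.004 -0.017]]
```

```bash
python3 -m crank '[{"linear":[-0.02,-0.02,-0.03],"rot":[-0.08,0.18,0],"hand":0.75},{"linear":[0,0,0],"rot":[0,0,0],"hand":0.3},{"linear":[0,0,0],"rot":[0,0,0],"hand":0.2},{"linear":[0,0,0],"rot":[0,0,0],"hand":0},{"linear":[0,0,0],"rot":[0,0,0],"hand":0},{"linear":[0,0,0],"rot":[0,0,0],"hand":0},{"linear":[0,0,0],"rot":[0,0,0],"hand":0},{"linear":[0,0,0],"rot":[0,0,0],"hand":0}]'; python3 -c "
from h import *
o=monitor.get_obs();print(o['tool_pos'],o['qvel'],R.from_euler('xyz',o['orientation'],degrees=True).as_matrix().round(3))"
```

```text
clock: 4.0
tool_pos: [0.4143, 0.1426, 0.0138]
orientation: [-6.6, 90.0, -175.9]
force: [0.2, -0.8, 0.3]
opening: 0.0359
[0.41428251 0.14260286 0.01376541] [ 0.10585277  0.04320237  0.00736808  0.02315637  0.05138276 -0.10191662] [[-0.     0.186 -0.983]
 [-0.    -0.983 -0.186]
 [-1.    -0.     0.   ]]
```

```bash
python3 -m crank '[{"linear":[0,0,0.5],"rot":[0,0,0],"hand":0},{"linear":[0,0,0.9],"rot":[0,0,0],"hand":0},{"linear":[0.2,-0.2,0.8],"rot":[0,0,-0.76],"hand":0},{"linear":[0.3,-0.4,0.3],"rot":[0,0,-0.76],"hand":0},{"linear":[0.3,-0.4,0],"rot":[0,0,-0.76],"hand":0},{"linear":[0.2,-0.3,0],"rot":[0,0,-0.76],"hand":0},{"linear":[0.1,-0.1,0],"rot":[0,0,-0.76],"hand":0},{"linear":[0,0,0],"rot":[0,0,0],"hand":0}]'; python3 - <<'E'
from h import *
s=snap('wrist','w3');o=monitor.get_obs();print(o['clock'],o['tool_pos'])
print(R.from_euler('xyz',o['orientation'],degrees=True).as_matrix().round(3))
crop('w3',220,0,600,240,2,'c4')
E
```

```text
clock: 5.0
tool_pos: [0.4799, 0.0547, 0.1683]
orientation: [-3.3, 89.8, 167.9]
force: [-0.2, 0.2, -0.9]
opening: 0.0357
5.05 [0.47967198 0.05493469 0.16826511]
[[-0.003 -0.152 -0.988]
 [ 0.001 -0.988  0.152]
 [-1.    -0.     0.003]]
```

View pics/w3.png

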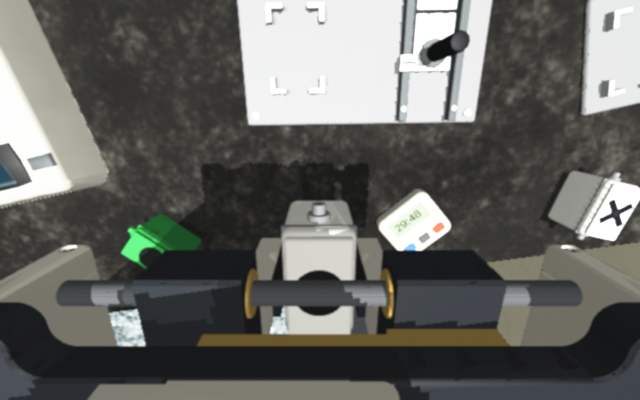

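View pics/c4.png

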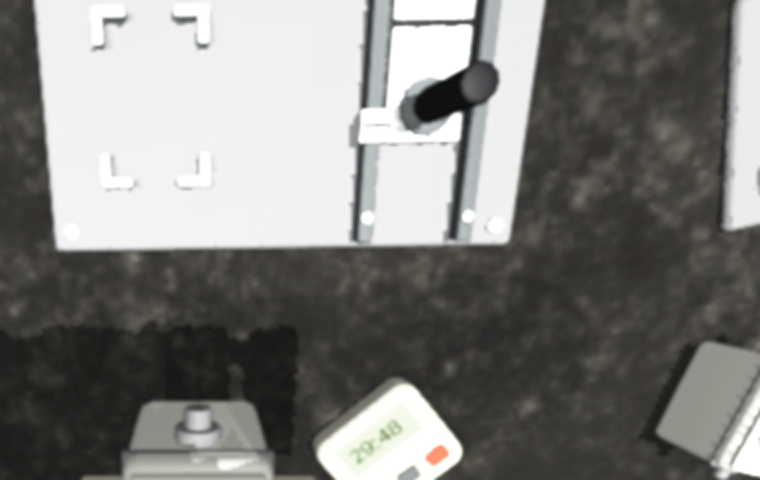

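Seat corner angles (outer) in w3: near ones at about (270,94) and (326,93), far ones at (266,3) and (325,2). Stand front edge runs (249,124) to (474,121).

```bash
python3 - <<'E'
from h import *
def a(u,v,z): return atz('w3',220+u/2-.25,v/2-.25,z)
ang=lambda p,q:np.degrees(np.arctan2(q[1]-p[1],q[0]-p[0])).round(2)
nl,nr,fl,fr=[a(*p,.022) for p in [(101,188),(212,186),(92,6),(210,4)]]
print(nl,nr,fl,fr,'ctr',(nl+nr+fl+fr)/4)
print('widths',np.linalg.norm(nl-nr),np.linalg.norm(nl-fl))
print('yaw',ang(nl,fl),ang(nr,fr),ang(nr,nl)-90,ang(a(508,241,.012),a(57,249,.012))-90)
fL,fR=a(57,249,.012),a(508,241,.012);print(fL,fR)
print('collar',a(427,110,.024),'post top',a(480,82,.078))
for p in [(440,22)]: print('index',a(*p,.021))
for p in [(375,125),(362,125),(385,123),(375,110)]: print('mark',a(*p,.029), dep('w3',220+p[0]/2,p[1]/2))
E
```

```text
[0.5811 0.0885 0.022 ] [0.5735 0.0341 0.022 ] [0.6576 0.0766 0.022 ] [0.6501 0.0237 0.022 ] ctr [0.615575 0.055725 0.022   ]
widths 0.0549283169230589 0.07742002324980277
yaw -8.84 -7.73 -7.950000000000003 -7.8799999999999955
[0.5556 0.1192 0.012 ] [ 0.5231 -0.1157  0.012 ]
collar [ 0.5912 -0.0712  0.024 ] post top [ 0.5929 -0.0713  0.078 ]
index [ 0.6272 -0.0794  0.021 ]
mark [ 0.5881 -0.0451  0.029 ] [ 0.5877 -0.0449  0.0304]
mark [ 0.589  -0.0391  0.029 ] [ 0.589  -0.04    0.0263]
mark [ 0.5882 -0.0498  0.029 ] [ 0.588  -0.0502  0.0283]
mark [ 0.5944 -0.0455  0.029 ] [ 0.5941 -0.0455  0.0294]
```

```bash
python3 -m crank '[{"linear":[0.4,0,0],"rot":[0,0,0.05],"hand":0},{"linear":[0.7,0.02,0],"rot":[0,0,0.05],"hand":0},{"linear":[0.7,0,0],"rot":[0,0,0],"hand":0},{"linear":[0.35,0,-0.3],"rot":[0,0,0],"hand":0},{"linear":[0.1,0,-0.5],"rot":[0,0,0],"hand":0},{"linear":[0,0,0],"rot":[0,0,0],"hand":0}]'; python3 -c "
from h import *
o=monitor.get_obs();print(o['tool_pos'],o['qvel'],R.from_euler('xyz',o['orientation'],degrees=True).as_matrix().round(3))"
```

```text
clock: 5.8
tool_pos: [0.6161, 0.0594, 0.1185]
orientation: [-8.8, 89.8, 163.7]
force: [-0.7, 0.1, -0.6]
opening: 0.036
[0.61610865 0.05937758 0.11845381] [ 0.41360648 -1.86199188  2.54803212  1.14881006 -0.99220639  0.41131336] [[-0.004 -0.13  -0.991]
 [ 0.001 -0.991  0.13 ]
 [-1.    -0.001  0.004]]
```

```bash
python3 -m crank '[{"linear":[-0.01,-0.06,-0.3],"rot":[0,0,-0.14],"hand":0},{"linear":[0,0,-0.6],"rot":[0,0,0],"hand":0},{"linear":[0,0,-0.15],"rot":[0,0,0],"hand":0},{"linear":[0,0,0],"rot":[0,0,0],"hand":0}]'; python3 -c "
from h import *
snap('wrist','w4')
o=monitor.get_obs();print(o['tool_pos'],o['qvel'],R.from_euler('xyz',o['orientation'],degrees=True).as_matrix().round(3))"
```

```text
clock: 6.3
tool_pos: [0.6166, 0.058, 0.06]
orientation: [-119.0, 89.9, 53.1]
force: [1.1, -0.1, -0.6]
opening: 0.0358
[0.6168019  0.0580817  0.06035436] [-0.11747072 -0.32078558  0.25575297 -0.07963476  0.10603951 -0.03484664] [[ 0.002 -0.136 -0.991]
 [ 0.002 -0.991  0.136]
 [-1.    -0.003 -0.002]]
```

View pics/w4.png

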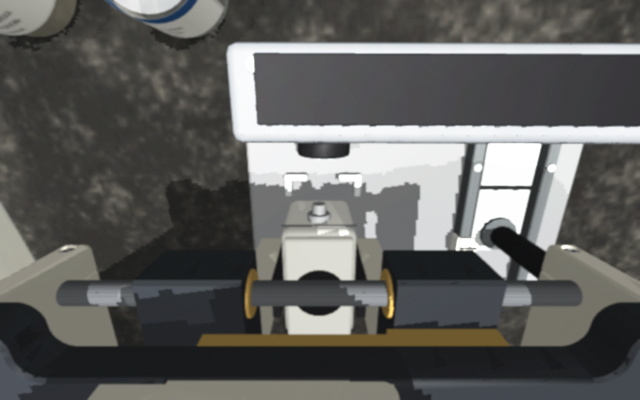

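```bash
python3 - <<'E'
from h import *
crop('w4',240,130,520,300,3,'c5')
l,r=atz('w4',285,177,.022),atz('w4',361,177,.022);print(l,r,(l+r)/2)
t=np.radians(-8.1);print('seat ctr from far edge',(l+r)/2-0.0385*np.array([np.cos(t),np.sin(t),0]))
E
```

```text
[0.6565 0.0772 0.022 ] [0.6493 0.0247 0.022 ] [0.6529  0.05095 0.022  ]
seat ctr from far edge [0.61478409 0.0563747  0.022     ]
```

View pics/c5.png

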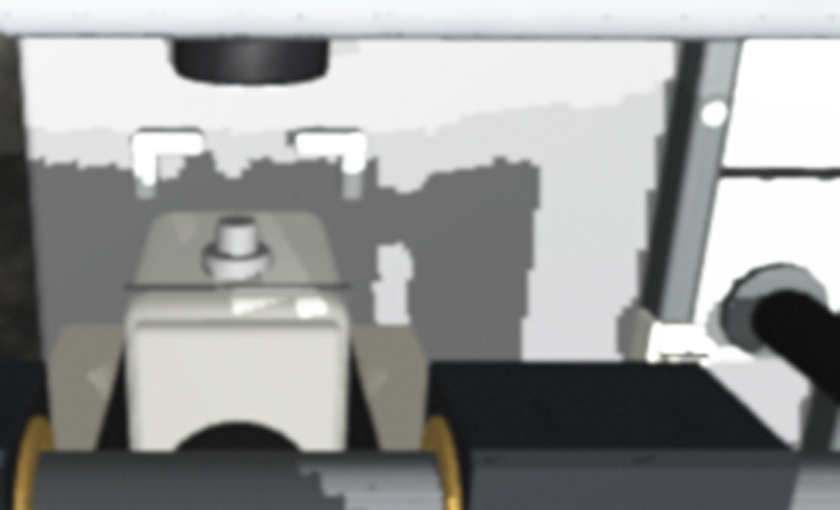

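```bash
python3 -m crank '[{"linear":[-0.025,-0.03,-0.2],"rot":[0,0,0],"hand":0},{"linear":[0,0,-0.15],"rot":[0,0,0],"hand":0},{"linear":[0,0,0],"rot":[0,0,0],"hand":0}]'; python3 -c "
from h import *
o=monitor.get_obs();print(o['tool_pos'],o['qvel'],R.from_euler('xyz',o['orientation'],degrees=True).as_matrix().round(3))"
```

```text
clock: 6.72
tool_pos: [0.6164, 0.0567, 0.0407]
orientation: [-140.1, 89.6, 32.1]
force: [0.7, -0.2, -1.1]
opening: 0.0361
[0.61644038 0.05669911 0.04068625] [-0.07038824 -0.62670387  0.38926552  0.17830961 -0.29267465  0.0370338 ] [[ 0.006 -0.136 -0.991]
 [ 0.004 -0.991  0.136]
 [-1.    -0.004 -0.005]]
```

```bash
python3 -m crank '[{"linear":[-0.02,-0.01,-0.13],"rot":[-0.05,0.07,0],"hand":0},{"linear":[-0.01,0,-0.1],"rot":[0,0,0],"hand":0},{"linear":[0,0,0],"rot":[0,0,0],"hand":0}]'; python3 -c "
from h import *
o=monitor.get_obs();print(o['tool_pos'],o['qvel'],R.from_euler('xyz',o['orientation'],degrees=True).as_matrix().round(3))"
```

```text
clock: 7.1
tool_pos: [0.6148, 0.056, 0.0261]
orientation: [74.2, 89.9, -113.6]
force: [-0.2, -0.2, -0.1]
opening: 0.0359
[0.61481857 0.05603962 0.02607721] [-0.04124965 -0.09611596  0.19967288  0.00758454 -0.1572702  -0.08975096] [[-0.    -0.136 -0.991]
 [-0.001 -0.991  0.136]
 [-1.     0.001  0.   ]]
```

```bash
python3 -m crank '[{"linear":[0.01,0,-0.02],"rot":[0,0,0],"hand":0},{"linear":[0,0,0],"rot":[0,0,0],"hand":0.55},{"linear":[0,0,0],"rot":[0,0,0],"hand":0.65},{"linear":[0,0,0],"rot":[0,0,0],"hand":0.7},{"linear":[0,0,0],"rot":[0,0,0],"hand":0.7},{"linear":[0,0,0],"rot":[0,0,0],"hand":0.7}]'; python3 - <<'E'
from h import *
snap('wrist','w5');crop('w5',240,130,520,300,3,'c6')
o=monitor.get_obs();print(o['tool_pos'],o['opening'],R.from_euler('xyz',o['orientation'],degrees=True).as_matrix().round(3))
E
```

```text
clock: 7.85
tool_pos: [0.6159, 0.0562, 0.0266]
orientation: [125.7, 89.9, -62.0]
force: [-0.1, -0.1, 0.3]
opening: 0.061
[0.61585698 0.05622426 0.02657555] 0.06149352744619681 [[ 0.    -0.135 -0.991]
 [-0.001 -0.991  0.135]
 [-1.     0.001 -0.001]]
```

View pics/c6.png

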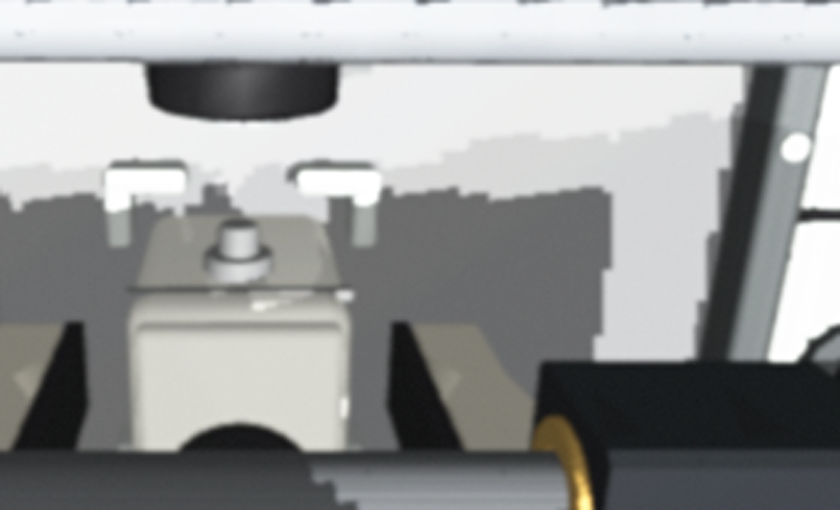

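```bash
python3 -m crank '[{"linear":[0,0,0.5],"rot":[0,0,0],"hand":0.7},{"linear":[0,0,0.9],"rot":[0,0,0],"hand":0.7},{"linear":[0,0,0.9],"rot":[0,0,0],"hand":0.8},{"linear":[-0.4,-0.4,0.5],"rot":[0,0,-0.35],"hand":0.8},{"linear":[-0.45,-0.65,0.2],"rot":[0,0,-0.37],"hand":0.8},{"linear":[-0.45,-0.65,0],"rot":[0,0,-0.37],"hand":0.8},{"linear":[-0.45,-0.65,0],"rot":[0,0,-0.37],"hand":0.8},{"linear":[-0.45,-0.65,0],"rot":[0,0,-0.37],"hand":0.8},{"linear":[-0.45,-0.65,0],"rot":[0,0,-0.37],"hand":0.8},{"linear":[-0.4,-0.65,0],"rot":[0,0,-0.37],"hand":0.8},{"linear":[-0.2,-0.4,0],"rot":[0,0,-0.37],"hand":0.8},{"linear":[0,0,0],"rot":[0,0,0],"hand":0.8}]'; python3 - <<'E'
from h import *
snap('wrist','w6');snap('top','t6');crop('t6',260,150,380,240,6,'c7')
o=monitor.get_obs();print(o['clock'],o['tool_pos'],o['opening'],R.from_euler('xyz',o['orientation'],degrees=True).as_matrix().round(3))
E
```

```text
clock: 9.4
tool_pos: [0.4124, -0.2335, 0.2124]
orientation: [159.9, 89.8, -42.9]
force: [-0.3, 0.9, 1.4]
opening: 0.0702
9.5 [ 0.41327775 -0.23238351  0.21242197] 0.07031805427071026 [[ 0.002 -0.386 -0.922]
 [-0.002 -0.922  0.386]
 [-1.     0.001 -0.003]]
```

View pics/w6.png

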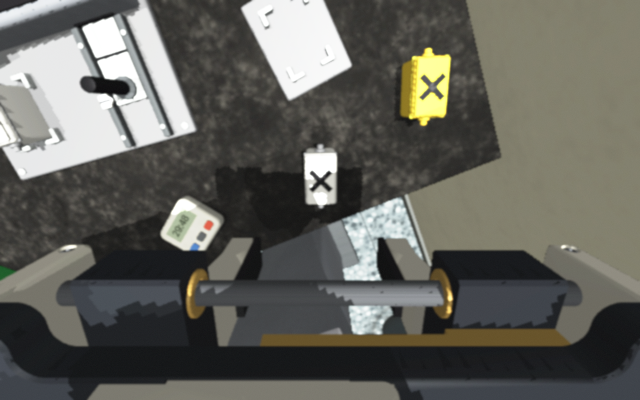

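View pics/c7.png

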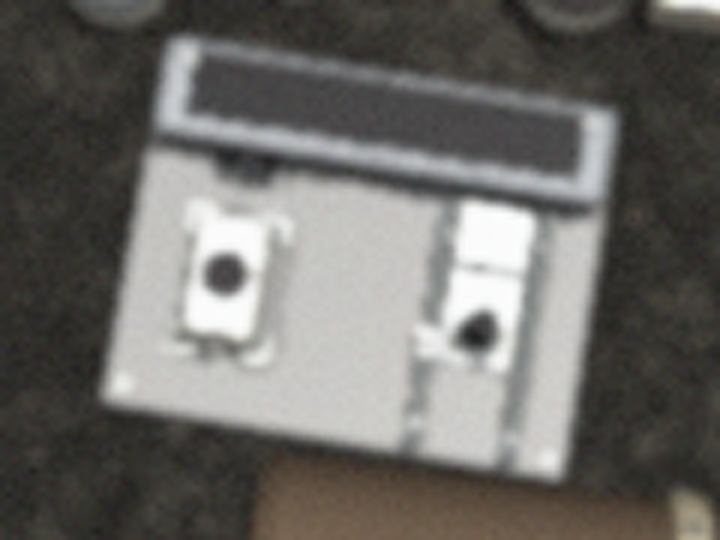

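The disc housing sits inside its four angles (tag at (226,272) in c7). In w6 the cross tag is at (321,181), and the tray corners are partly visible at (290,75).

```bash
python3 - <<'E'
from h import *
print('disc tag now',atz('t6',260+226/6-.4,150+272/6-.4,.066))
crop('w6',230,0,460,220,3.5,'c8');print(atz('w6',321,181,.054),dep('w6',321,181))
E
```

```text
disc tag now [0.6149 0.0561 0.066 ]
[ 0.4147 -0.2364  0.054 ] [ 0.415  -0.2366  0.0554]
```

View pics/c8.png

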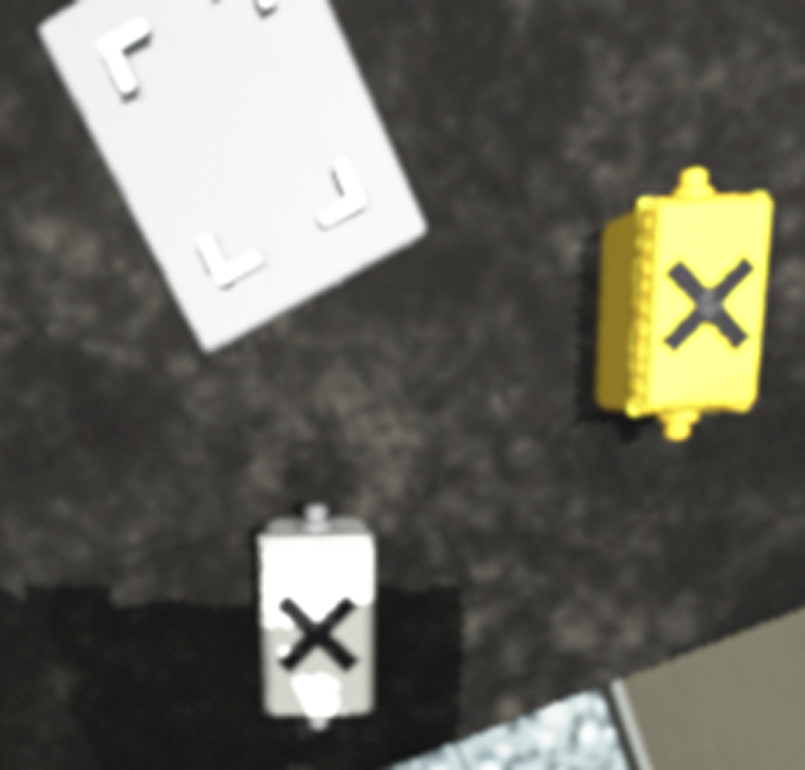

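```bash
python3 - <<'E'
from h import *
def a(u,v,z): return atz('w6',230+u/3.5-.35,v/3.5-.35,z)
ang=lambda p,q:np.degrees(np.arctan2(q[1]-p[1],q[0]-p[0])).round(2)
print('cross yaw',ang(a(320,722,.034),a(317,512,.034)),ang(a(320,716,.054),a(316,536,.054)),a(318,632,.054))
nl,nr,l2=a(210,352,.006),a(427,230,.006),a(40,30,.006);print('tray',nl,nr,l2,ang(nr,nl)-90,ang(nl,l2),np.linalg.norm(nl-nr),np.linalg.norm(nl-l2))
al,ar,fl=a(222,288,.016),a(368,207,.016),a(98,42,.016);print('angles',al,ar,fl,ang(ar,al)-90,ang(al,fl),(ar+fl)/2)
t=np.radians(4.5);print('ctr',(nl+nr)/2+.055*np.array([np.cos(t),np.sin(t),0]))
E
```

```text
cross yaw -21.96 -21.57 [ 0.4157 -0.2363  0.054 ]
tray [ 0.5095 -0.2359  0.006 ] [ 0.5163 -0.3177  0.006 ] [ 0.6167 -0.2267  0.006 ] 4.75 4.91 0.08208215396783881 0.10759405188020393
angles [ 0.5254 -0.2486  0.016 ] [ 0.5291 -0.3014  0.016 ] [ 0.6035 -0.2426  0.016 ] 4.010000000000005 4.39 [ 0.5663 -0.272   0.016 ]
ctr [ 0.56773045 -0.27248475  0.006     ]
```

```bash
python3 -m crank '[{"linear":[0.03,-0.07,-0.5],"rot":[0,0,0.1],"hand":0.75},{"linear":[0,0,-0.8],"rot":[0,0,0],"hand":0.75},{"linear":[0,0,-0.8],"rot":[0,0,0],"hand":0.75},{"linear":[0,0,-0.2],"rot":[0,0,0],"hand":0.75},{"linear":[0,0,0],"rot":[0,0,0],"hand":0.75}]'; python3 - <<'E'
from h import *
snap('wrist','w7');crop('w7',220,150,420,290,4,'c9')
o=monitor.get_obs();print(o['clock'],o['tool_pos'],o['opening'],R.from_euler('xyz',o['orientation'],degrees=True).as_matrix().round(3))
E
```

```text
clock: 10.12
tool_pos: [0.4195, -0.2338, 0.0734]
orientation: [178.0, 89.5, -23.8]
force: [-0.2, -0.7, 0.6]
opening: 0.0656
10.175 [ 0.41975217 -0.23390575  0.07387418] 0.06564939314501707 [[ 0.009 -0.371 -0.928]
 [-0.003 -0.929  0.371]
 [-1.     0.    -0.009]]
```

View pics/c9.png

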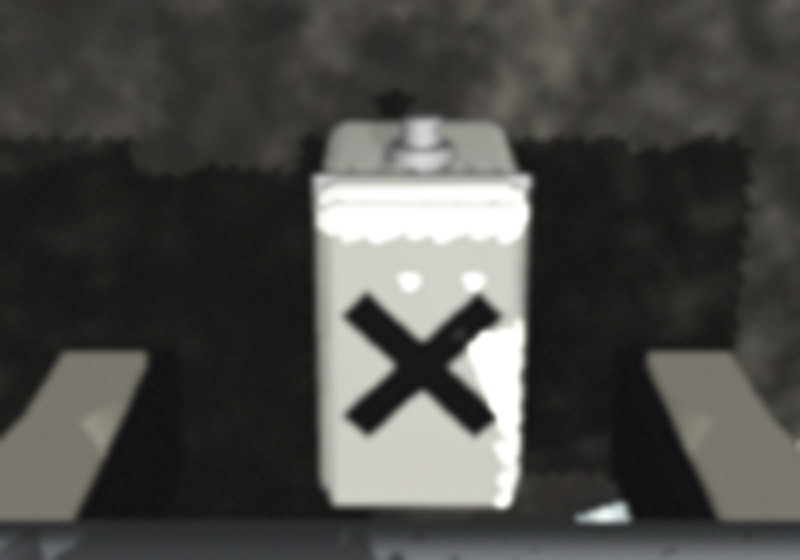

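```bash
python3 - <<'E'
from h import *
def a(u,v,z): return atz('w7',220+u/4-.35,150+v/4-.35,z)
ang=lambda p,q:np.degrees(np.arctan2(q[1]-p[1],q[0]-p[0])).round(2)
print(a(421,365,.054),ang(a(421,500,.054),a(421,190,.054)),a(421,130,.034))
E
```

```text
[ 0.4152 -0.2359  0.054 ] -21.47 [ 0.4486 -0.2494  0.034 ]
```

```bash
python3 -m crank '[{"linear":[-0.08,-0.035,-0.25],"rot":[0,0.1,0],"hand":0.75},{"linear":[0,0,-0.45],"rot":[0,0,0],"hand":0.75},{"linear":[0,0,-0.2],"rot":[0,0,0],"hand":0.75},{"linear":[0,0,0],"rot":[0,0,0],"hand":0.75}]'; python3 -c "
from h import *
o=monitor.get_obs();print(o['tool_pos'],o['qvel'],R.from_euler('xyz',o['orientation'],degrees=True).as_matrix().round(3))"
```

```text
clock: 10.68
tool_pos: [0.418, -0.2367, 0.0217]
orientation: [168.1, 89.5, -33.7]
force: [0.4, -0.2, 0.8]
opening: 0.0657
[ 0.41802276 -0.23666239  0.02170259] [-0.05732111 -0.79217801  0.58922045  0.20087203 -0.34059986 -0.09830952] [[ 0.007 -0.37  -0.929]
 [-0.005 -0.929  0.37 ]
 [-1.     0.002 -0.009]]
```

```bash
python3 -m crank '[{"linear":[-0.05,0.01,-0.13],"rot":[0.05,0.1,0],"hand":0.75},{"linear":[0,0,0],"rot":[0,0,0],"hand":0.4},{"linear":[0,0,0],"rot":[0,0,0],"hand":0.2},{"linear":[0,0,0],"rot":[0,0,0],"hand":0},{"linear":[0,0,0],"rot":[0,0,0],"hand":0},{"linear":[0,0,0],"rot":[0,0,0],"hand":0},{"linear":[0,0,0],"rot":[0,0,0],"hand":0},{"linear":[0,0,0],"rot":[0,0,0],"hand":0}]'; python3 -c "
from h import *
o=monitor.get_obs();print(o['tool_pos'],o['qvel'],R.from_euler('xyz',o['orientation'],degrees=True).as_matrix().round(3))"
```

```text
clock: 11.68
tool_pos: [0.416, -0.2363, 0.0153]
orientation: [171.1, 89.9, -30.7]
force: [0.0, -0.6, -0.9]
opening: 0.0358
[ 0.41604591 -0.23629857  0.01531858] [-0.0284633  -0.00877634 -0.05996563 -0.01823647 -0.02396611  0.10752786] [[ 0.001 -0.37  -0.929]
 [-0.001 -0.929  0.37 ]
 [-1.     0.    -0.001]]
```

```bash
python3 -m crank '[{"linear":[0,0,0.5],"rot":[0,0,0],"hand":0},{"linear":[0,0,0.8],"rot":[0,0,0.5],"hand":0},{"linear":[0.3,-0.1,0.5],"rot":[0,0,0.8],"hand":0},{"linear":[0.6,-0.15,0],"rot":[0,0,0.9],"hand":0},{"linear":[0.6,-0.15,0],"rot":[0,0,0.9],"hand":0},{"linear":[0.6,-0.15,0],"rot":[0,0,0.9],"hand":0},{"linear":[0.3,-0.05,-0.2],"rot":[0,0,0.8],"hand":0},{"linear":[0.1,0,-0.2],"rot":[0,0,0.44],"hand":0},{"linear":[0,0,0],"rot":[0,0,0],"hand":0}]'; python3 - <<'E'
from h import *
snap('wrist','w8')
o=monitor.get_obs();print(o['clock'],o['tool_pos'],o['opening'],R.from_euler('xyz',o['orientation'],degrees=True).as_matrix().round(3))
E
```

```text
clock: 12.8
tool_pos: [0.568, -0.2727, 0.101]
orientation: [14.1, 89.9, -160.6]
force: [-1.3, 0.4, -1.3]
opening: 0.0357
12.85 [ 0.5680729  -0.27280995  0.10164645] 0.035851660500220296 [[-0.001  0.091 -0.996]
 [-0.001 -0.996 -0.091]
 [-1.     0.001  0.001]]
```

View pics/w8.png

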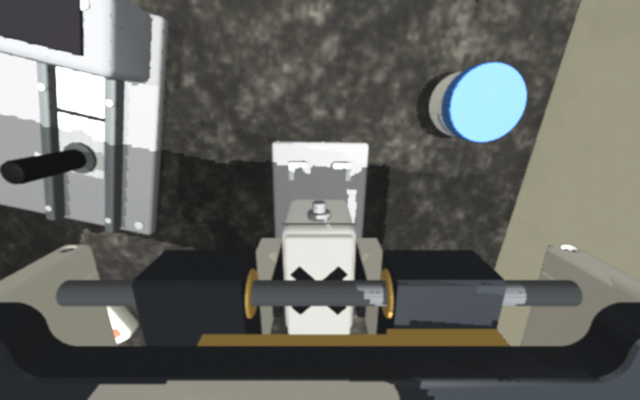

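```bash
python3 - <<'E'
from h import *
crop('w8',250,130,390,230,5,'c10')
l,r=atz('w8',288,163,.016),atz('w8',352,163,.016)
L,Rr=atz('w8',273,143,.006),atz('w8',367,143,.006)
t=np.radians(4.7);x=np.array([np.cos(t),np.sin(t),0])
print(l,r,(l+r)/2-.0385*x, L,Rr,(L+Rr)/2-.055*x,np.degrees(np.arctan2(Rr[0]-L[0],L[1]-Rr[1])))
E
```

```text
[ 0.603  -0.2423  0.016 ] [ 0.608  -0.2965  0.016 ] [ 0.56712946 -0.27255463  0.016     ] [ 0.6173 -0.2275  0.006 ] [ 0.6248 -0.3086  0.006 ] [ 0.56623494 -0.27255662  0.006     ] 5.283595233392286
```

View pics/c10.png

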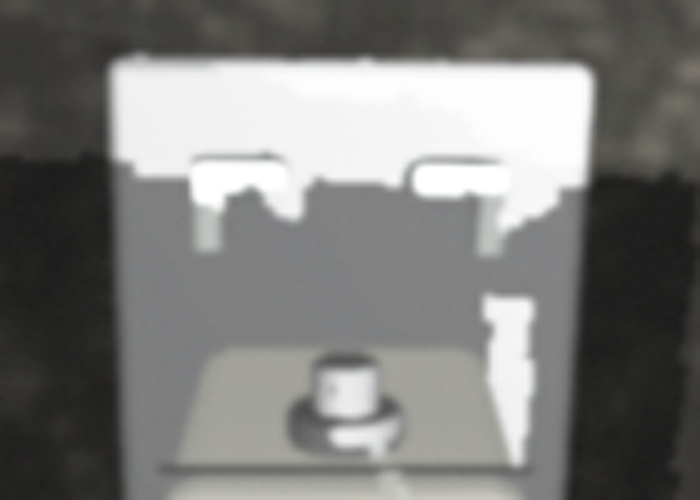

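```bash
python3 -m crank '[{"linear":[-0.02,0,-0.3],"rot":[0,0,-0.05],"hand":0},{"linear":[0,0,-0.5],"rot":[0,0,0],"hand":0},{"linear":[0,0,-0.2],"rot":[0,0,0],"hand":0},{"linear":[0,0,0],"rot":[0,0,0],"hand":0}]'; python3 -c "
from h import *
o=monitor.get_obs();print(o['tool_pos'],o['qvel'],R.from_euler('xyz',o['orientation'],degrees=True).as_matrix().round(3))"
```

```text
clock: 13.35
tool_pos: [0.567, -0.2731, 0.0438]
orientation: [135.9, 89.8, -39.3]
force: [0.5, 0.7, -1.7]
opening: 0.0357
[ 0.56699762 -0.27314661  0.04383455] [-0.10009367 -0.80228944  0.26720848  0.2075339  -0.47730081 -0.20216987] [[ 0.003  0.084 -0.996]
 [-0.002 -0.996 -0.084]
 [-1.     0.002 -0.002]]
```

```bash
python3 -m crank '[{"linear":[0,0.01,-0.2],"rot":[0,0.03,0],"hand":0},{"linear":[0,0,-0.15],"rot":[0,0,0],"hand":0},{"linear":[0,0,0],"rot":[0,0,0],"hand":0}]'; python3 -c "
from h import *
o=monitor.get_obs();print(o['tool_pos'],o['qvel'],R.from_euler('xyz',o['orientation'],degrees=True).as_matrix().round(3))"
```

```text
clock: 13.72
tool_pos: [0.5682, -0.2728, 0.0237]
orientation: [130.6, 89.8, -44.6]
force: [-0.1, 0.9, -1.2]
opening: 0.0357
[ 0.56820147 -0.27276408  0.02371274] [ 0.06181527 -0.54732761  0.44275133  0.21662065 -0.14003574 -0.0036096 ] [[ 0.003  0.084 -0.996]
 [-0.003 -0.996 -0.084]
 [-1.     0.003 -0.003]]
```

```bash
python3 -m crank '[{"linear":[-0.02,0,-0.04],"rot":[0.03,0.03,0],"hand":0},{"linear":[0,0,-0.01],"rot":[0,0,0],"hand":0},{"linear":[0,0,0],"rot":[0,0,0],"hand":0}]'; python3 -c "
from h import *
o=monitor.get_obs();print(o['tool_pos'],o['force'])"
```

```text
clock: 14.1
tool_pos: [0.5675, -0.2729, 0.0215]
orientation: [157.3, 89.9, -17.9]
force: [0.0, 0.4, -1.7]
opening: 0.0358
[ 0.56751826 -0.27291614  0.02152133] [ 0.039628    0.36281365 -1.73239202]
```

```bash
python3 -m crank '[{"linear":[-0.01,0,-0.01],"rot":[0,0,0],"hand":0},{"linear":[0,0,0],"rot":[0,0,0],"hand":0.55},{"linear":[0,0,0],"rot":[0,0,0],"hand":0.65},{"linear":[0,0,0],"rot":[0,0,0],"hand":0.7},{"linear":[0,0,0],"rot":[0,0,0],"hand":0.7},{"linear":[0,0,0.4],"rot":[0,0,0],"hand":0.7},{"linear":[0,0,0.8],"rot":[0,0,0],"hand":0.7},{"linear":[0,0,0.8],"rot":[0,0,0],"hand":0.7},{"linear":[-0.2,0.2,0.4],"rot":[0,0,0],"hand":0.7},{"linear":[-0.4,0.4,0],"rot":[0,0,0],"hand":0.7},{"linear":[-0.5,0.5,0],"rot":[0,0,-0.4],"hand":0.7},{"linear":[-0.5,0.5,0],"rot":[0,0,-0.5],"hand":0.7},{"linear":[-0.2,0.3,0],"rot":[0,0,-0.5],"hand":0.7},{"linear":[0,0,0],"rot":[0,0,-0.5],"hand":0.7},{"linear":[0,0,0],"rot":[0,0,-0.5],"hand":0.7}]'; python3 - <<'E'
from h import *
snap('wrist','w9');snap('top','t9');crop('t9',260,150,430,250,4.7,'c11')
o=monitor.get_obs();print(o['clock'],o['tool_pos'],o['opening'],R.from_euler('xyz',o['orientation'],degrees=True).as_matrix().round(3))
E
```

```text
clock: 15.98
tool_pos: [0.4545, -0.1561, 0.1698]
orientation: [179.6, 89.8, -8.0]
force: [0.2, 1.0, 0.1]
opening: 0.0613
16.075 [ 0.45461857 -0.15628542  0.1697271 ] 0.061410019544128565 [[ 0.003 -0.131 -0.991]
 [-0.001 -0.991  0.131]
 [-1.     0.    -0.003]]
```

View pics/w9.png

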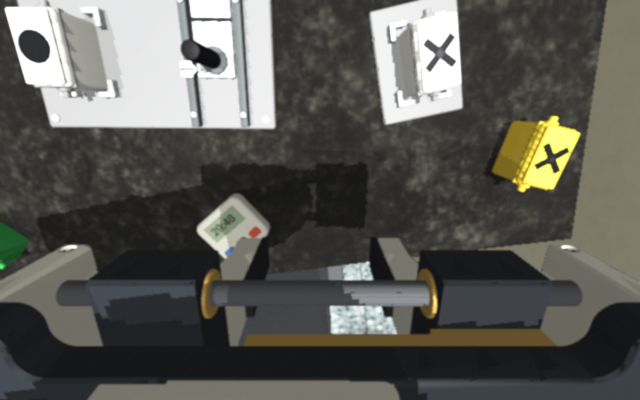

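View pics/c11.png

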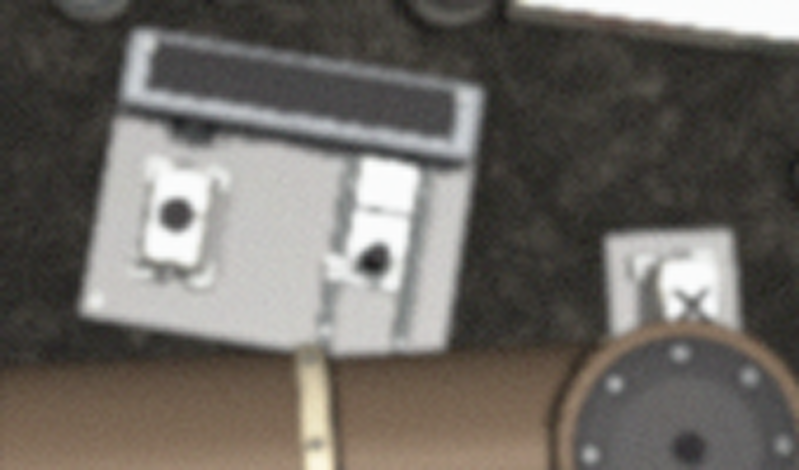

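Both housings sit in their angles: cross tag at (440,52), disc tag at (34,46). The handle top is at (190,48), its collar at (217,61).

```bash
python3 - <<'E'
from h import *
print('cross',atz('w9',440,52,.060),dep('w9',440,52),'disc',atz('w9',34,46,.066))
crop('w9',150,0,290,135,5,'c12')
E
```

```text
cross [ 0.5673 -0.2726  0.06  ] [ 0.5672 -0.2723  0.0607] disc [0.6148 0.0578 0.066 ]
```

View pics/c12.png

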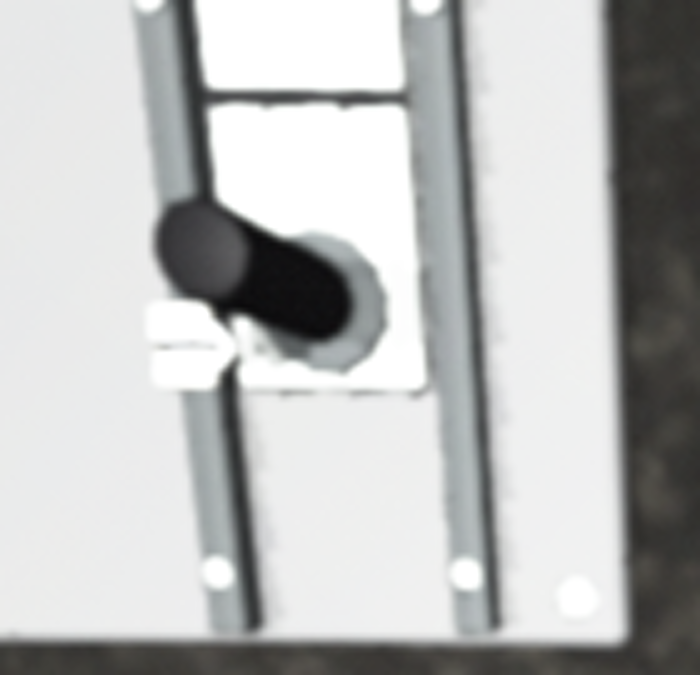

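```bash
python3 - <<'E'
from h import *
def a(u,v,z): return atz('w9',150+u/5-.4,v/5-.4,z)
t=np.radians(-8.2);x=np.array([np.cos(t),np.sin(t),0]);y=np.array([-np.sin(t),np.cos(t),0])
S=np.array([.6153,.0562,0])
for n,p,z in [('post top',(203,247),.078),('index',(305,97),.021),('mark tip',(235,346),.029),('mark l',(155,347),.029),('idxL',(215,95),.021),('idxR',(402,99),.021),('fl',(0,640),.012),('fr',(625,645),.012)]:
    q=a(*p,z);print(n,q,'stand rel seat',((q-S)@x).round(4),((q-S)@y).round(4))
E
```

```text
post top [ 0.5932 -0.0724  0.078 ] stand rel seat -0.0035 -0.1304
index [ 0.6277 -0.0766  0.021 ] stand rel seat 0.0312 -0.1297
mark tip [ 0.5867 -0.0555  0.029 ] stand rel seat -0.0124 -0.1146
mark l [ 0.5885 -0.0404  0.029 ] stand rel seat -0.0127 -0.0994
idxL [ 0.6302 -0.06    0.021 ] stand rel seat 0.0313 -0.1129
idxR [ 0.625  -0.0944  0.021 ] stand rel seat 0.0311 -0.1477
fl [0.5401 0.0154 0.012 ] stand rel seat -0.0686 -0.0511
fr [ 0.5215 -0.1165  0.012 ] stand rel seat -0.0682 -0.1843
```

```bash
python3 -m crank '[{"linear":[0.5,0.3,0],"rot":[0,0,-0.1],"hand":0.7},{"linear":[0.6,0.35,0],"rot":[0,0,-0.04],"hand":0.7},{"linear":[0.6,0.35,0],"rot":[0,0,0],"hand":0.7},{"linear":[0.5,0.35,-0.2],"rot":[0,0,0],"hand":0.7},{"linear":[0.1,0.05,-0.2],"rot":[0,0,0],"hand":0.7},{"linear":[0,0,-0.2],"rot":[0,0,0],"hand":0.7},{"linear":[0,0,0],"rot":[0,0,0],"hand":0.7}]'; python3 - <<'E'
from h import *
snap('wrist','w10')
o=monitor.get_obs();print(o['clock'],o['tool_pos'],o['opening'],R.from_euler('xyz',o['orientation'],degrees=True).as_matrix().round(3))
E
```

```text
clock: 16.95
tool_pos: [0.5952, -0.0711, 0.1316]
orientation: [170.2, 89.9, -17.8]
force: [0.1, -0.5, 0.5]
opening: 0.0617
17.0 [ 0.59561243 -0.07113231  0.13232091] 0.061260058254708274 [[ 0.003 -0.139 -0.99 ]
 [-0.001 -0.99   0.139]
 [-1.     0.    -0.003]]
```

View pics/w10.png

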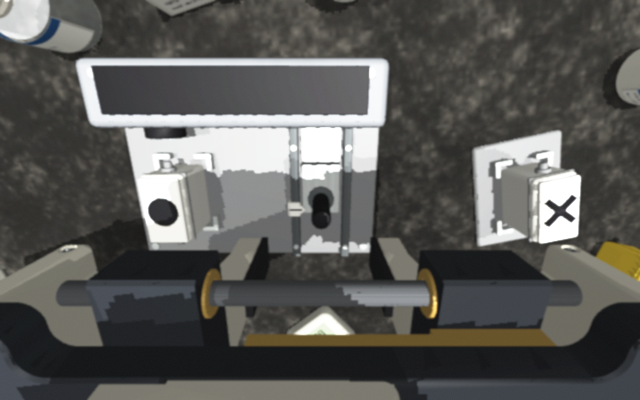

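```bash
python3 - <<'E'
from h import *
crop('w10',270,120,370,260,5,'c13')
print(atz('w10',321,219,.078))
E
```

```text
[ 0.5943 -0.0719  0.078 ]
```

View pics/c13.png

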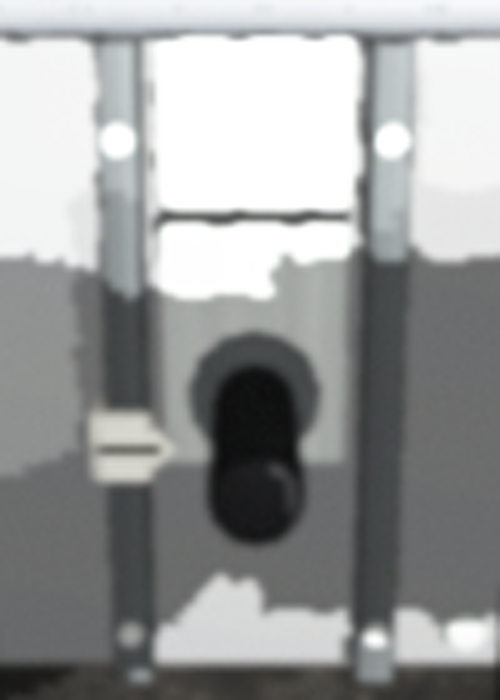

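```bash
python3 - <<'E'
from h import *
def a(u,v,z): return atz('w10',270+u/5-.4,120+v/5-.4,z)
t=np.radians(-8.2);x=np.array([np.cos(t),np.sin(t),0])
i=a(253,216,.021);m=a(172,450,.029);p=a(257,498,.078)
print(p,i,m,'pull',(i-m)@x,'handle-idx',(i-p)@x)
E
```

```text
[ 0.5941 -0.0719  0.078 ] [ 0.628  -0.0762  0.021 ] [ 0.5867 -0.0547  0.029 ] pull 0.04394428041116019 handle-idx 0.03416671864270779
```

```bash
python3 -m crank '[{"linear":[-0.03,-0.015,-0.3],"rot":[0,0,0],"hand":0.6},{"linear":[0,0,-0.6],"rot":[0,0,0],"hand":0.6},{"linear":[0,0,-0.3],"rot":[0,0,0],"hand":0.6},{"linear":[0,0,0],"rot":[0,0,0],"hand":0.6}]'; python3 -c "
from h import *
o=monitor.get_obs();print(o['tool_pos'],o['opening'],R.from_euler('xyz',o['orientation'],degrees=True).as_matrix().round(3))"
```

```text
clock: 17.5
tool_pos: [0.5937, -0.0741, 0.0629]
orientation: [-173.2, 89.4, -1.2]
force: [0.5, 0.3, 0.1]
opening: 0.0528
[ 0.59370492 -0.07410044  0.06294201] 0.05275251335111452 [[ 0.01  -0.14  -0.99 ]
 [-0.    -0.99   0.14 ]
 [-1.    -0.001 -0.01 ]]
```

```bash
python3 -m crank '[{"linear":[0,0.035,-0.2],"rot":[0,0.1,0],"hand":0.5},{"linear":[0,0,-0.18],"rot":[0,0,0],"hand":0.5},{"linear":[0,0,0],"rot":[0,0,0],"hand":0.5},{"linear":[0,0,0],"rot":[0,0,0],"hand":0.4}]'; python3 -c "
from h import *
o=monitor.get_obs();print(o['tool_pos'],o['opening'],o['force'],R.from_euler('xyz',o['orientation'],degrees=True).as_matrix().round(3))"
```

```text
clock: 18.0
tool_pos: [0.5951, -0.0721, 0.0416]
orientation: [-169.6, 89.7, 2.3]
force: [0.5, -1.1, -0.8]
opening: 0.0386
[ 0.59506355 -0.07211824  0.04156003] 0.038581525450957874 [ 0.50299777 -1.06177293 -0.84892292] [[ 0.005 -0.14  -0.99 ]
 [ 0.    -0.99   0.14 ]
 [-1.    -0.001 -0.005]]
```

```bash
python3 -m crank '[{"linear":[-0.02,0,-0.03],"rot":[0,0.05,0],"hand":0.3},{"linear":[0,0,0],"rot":[0,0,0],"hand":0.1},{"linear":[0,0,0],"rot":[0,0,0],"hand":0},{"linear":[0,0,0],"rot":[0,0,0],"hand":0},{"linear":[0,0,0],"rot":[0,0,0],"hand":0},{"linear":[0,0,0],"rot":[0,0,0],"hand":0}]'; python3 -c "
from h import *
o=monitor.get_obs();print(o['tool_pos'],o['opening'],o['force'],R.from_euler('xyz',o['orientation'],degrees=True).as_matrix().round(3))"
```

```text
clock: 18.75
tool_pos: [0.5941, -0.0726, 0.0403]
orientation: [166.2, 90.0, -21.8]
force: [0.2, 0.2, -1.0]
opening: 0.0154
[ 0.59409045 -0.07262726  0.04031781] 0.015398533869716192 [ 0.15378594  0.21701029 -0.95634874] [[ 0.001 -0.14  -0.99 ]
 [-0.    -0.99   0.14 ]
 [-1.     0.    -0.001]]
```

```bash
python3 -m crank '[{"linear":[-0.15,0.021,0],"rot":[0,0,0],"hand":0},{"linear":[-0.18,0.026,0],"rot":[0,0,0],"hand":0},{"linear":[-0.18,0.026,0],"rot":[0,0,0],"hand":0},{"linear":[-0.12,0.017,0],"rot":[0,0,0],"hand":0},{"linear":[0,0,0],"rot":[0,0,0],"hand":0},{"linear":[0,0,0],"rot":[0,0,0],"hand":0}]'; python3 - <<'E'
from h import *
snap('wrist','w11');crop('w11',230,100,430,260,4,'c14')
o=monitor.get_obs();print(o['clock'],o['tool_pos'],o['opening'],o['force'],R.from_euler('xyz',o['orientation'],degrees=True).as_matrix().round(3))
E
```

```text
clock: 19.5
tool_pos: [0.5623, -0.0681, 0.0404]
orientation: [-178.2, 89.2, -6.1]
force: [6.4, -3.6, -6.1]
opening: 0.0155
19.55 [ 0.56240073 -0.06810765  0.04034274] 0.015094319461399098 [ 5.21433199 -4.97835483 -6.58684563] [[ 0.013 -0.138 -0.99 ]
 [-0.001 -0.99   0.138]
 [-1.    -0.    -0.013]]
```

View pics/w11.png

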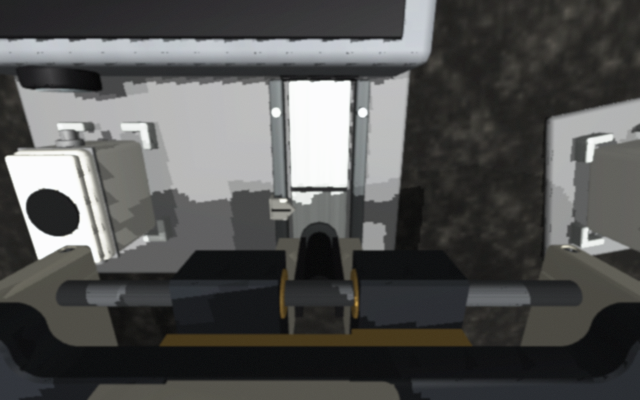

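View pics/c14.png

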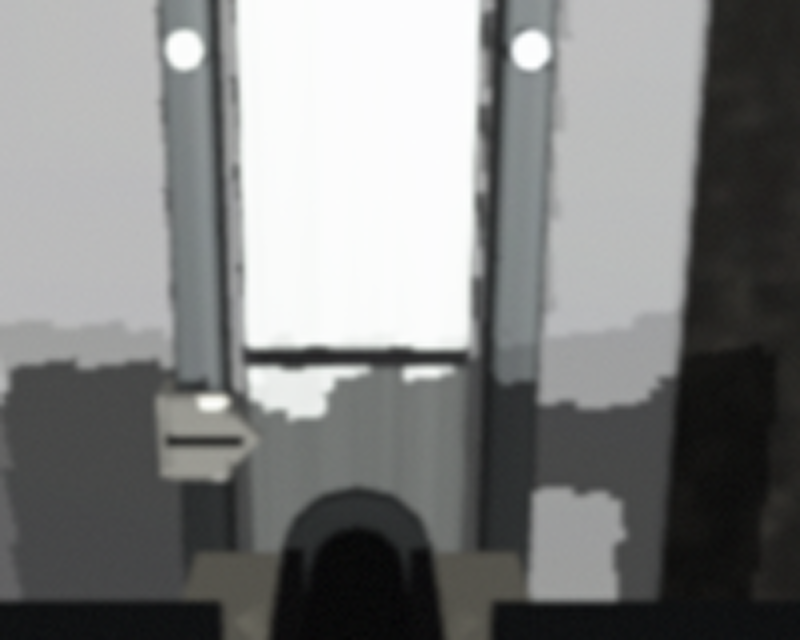

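```bash
cat > m.py <<'E'
from h import *
def rem(tag,iu,iv,mu,mv):
    t=np.radians(-8.2);x=np.array([np.cos(t),np.sin(t),0])
    i=atz(tag,iu,iv,.021);m=atz(tag,mu,mv,.029);print(i,m,'remaining',((i-m)@x).round(4))
E
python3 -c "
from m import *
rem('w11',230+356/4-.4,100+356/4-.4,230+250/4-.4,100+440/4-.4)"
```

```text
[ 0.596  -0.0719  0.021 ] [ 0.5869 -0.0539  0.029 ] remaining 0.0116
```

```bash
python3 -m crank '[{"linear":[-0.11,0.016,0],"rot":[0,0.1,0],"hand":0},{"linear":[-0.11,0.016,0],"rot":[0,0.05,0],"hand":0}]'; python3 - <<'E'
from h import *
for k in range(4):
    s=eyes.snapshot('top')
    o=monitor.get_obs();print(o['clock'],o['tool_pos'],o['force'])
snap('wrist','w12');crop('w12',230,100,430,260,4,'c15')
o=monitor.get_obs();print(o['clock'],o['tool_pos'],R.from_euler('xyz',o['orientation'],degrees=True).as_matrix().round(3))
E
```

```text
clock: 19.8
tool_pos: [0.5523, -0.0667, 0.0404]
orientation: [167.6, 89.7, -20.4]
force: [7.4, -5.2, -8.2]
opening: 0.0152
19.85 [ 0.55178044 -0.06663396  0.04037422] [ 6.30119879 -5.22752772 -8.2536005 ]
19.9 [ 0.55196707 -0.06662853  0.04037827] [ 7.21782337 -5.52857519 -8.61198551]
19.95 [ 0.55211851 -0.06666775  0.04037224] [ 6.3497288  -6.76608369 -8.50370359]
20.0 [ 0.55216427 -0.06667604  0.04035278] [ 8.40677166 -6.73083578 -8.74148808]
20.05 [ 0.55223577 -0.0666683   0.04037703] [[ 0.005 -0.138 -0.99 ]
 [-0.002 -0.99   0.138]
 [-1.     0.001 -0.006]]
```

View pics/c15.png

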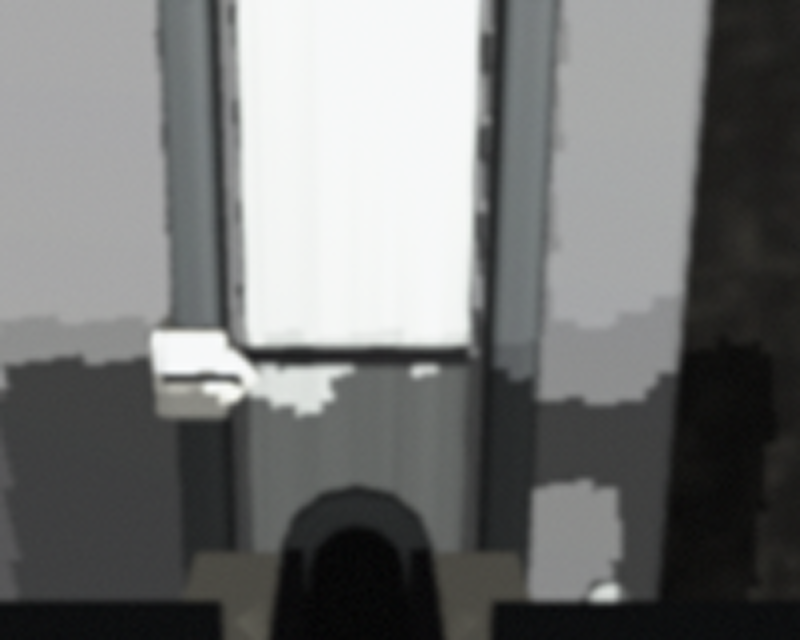

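```bash
python3 -c "
from m import *
rem('w12',230+356/4-.4,100+354/4-.4,230+245/4-.4,100+379/4-.4)"
```

```text
[ 0.5861 -0.0705  0.021 ] [ 0.5867 -0.0534  0.029 ] remaining 0.0018
```

```bash
python3 -m crank '[{"linear":[-0.055,0.008,0],"rot":[0,0.06,0],"hand":0}]'; python3 - <<'E'
from h import *
for k in range(8):
    s=eyes.snapshot('top')
    o=monitor.get_obs();print(o['clock'],o['tool_pos'],o['force'],o['opening'])
snap('wrist','w13');crop('w13',230,100,430,260,4,'c16')
E
```

```text
clock: 20.18
tool_pos: [0.5507, -0.0665, 0.0404]
orientation: [152.4, 89.8, -35.5]
force: [7.7, -6.0, -9.1]
opening: 0.015
20.225 [ 0.55050453 -0.06641523  0.04036864] [ 6.918947   -5.36810944 -8.95437019] 0.015124178963292682
20.275 [ 0.55052841 -0.06646047  0.0403741 ] [ 7.15142459 -5.0609841  -7.74206731] 0.015567988618810702
20.325 [ 0.55053449 -0.06643968  0.04035706] [ 7.25052636 -5.19981753 -8.13420882] 0.015256793887969819
20.375 [ 0.55056315 -0.06644318  0.04039483] [ 6.89738645 -6.79975898 -9.08050085] 0.015574887759732196
20.425 [ 0.55056337 -0.06645098  0.04038461] [ 7.6823926  -5.26340818 -7.83499258] 0.015479786865184954
20.475 [ 0.55055177 -0.06645984  0.04037328] [ 7.12867114 -6.09177707 -8.21717971] 0.015465563864512878
20.525 [ 0.55057378 -0.06645743  0.04037846] [ 7.12427184 -5.3537954  -9.25332931] 0.015367793030030337
20.575 [ 0.55055311 -0.06645995  0.04035339] [ 7.43367757 -5.74082708 -8.84326317] 0.015515545391180144
```

View pics/c16.png

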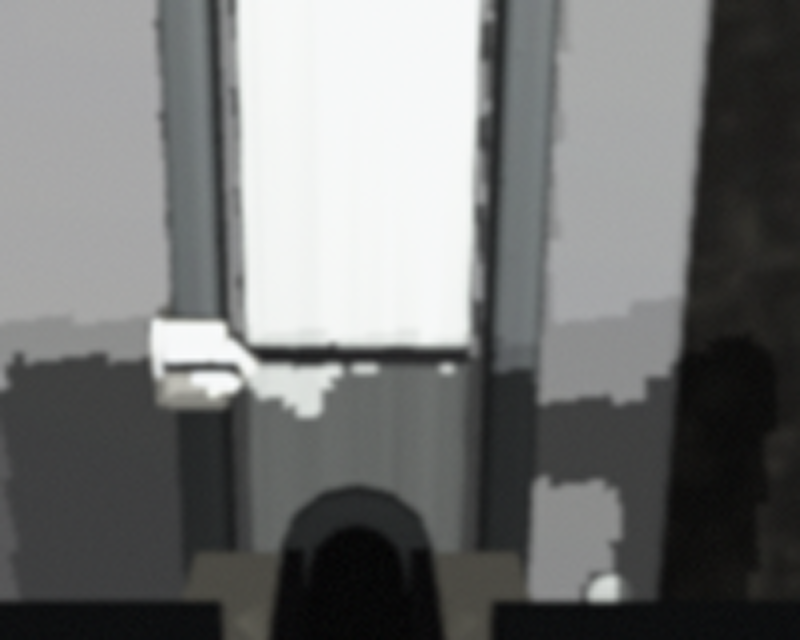

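```bash
python3 - <<'E'
from m import *
rem('w13',230+356/4-.4,100+353/4-.4,230+245/4-.4,100+368/4-.4)
print('cross?'); s=snap('scene','s13');snap('top','t13');crop('s13',280,140,480,290,4,'c17');crop('t13',250,150,450,290,4,'c18')
E
```

```text
[ 0.5846 -0.0703  0.021 ] [ 0.5868 -0.0535  0.029 ] remaining 0.0002
cross?
```

View pics/c17.png

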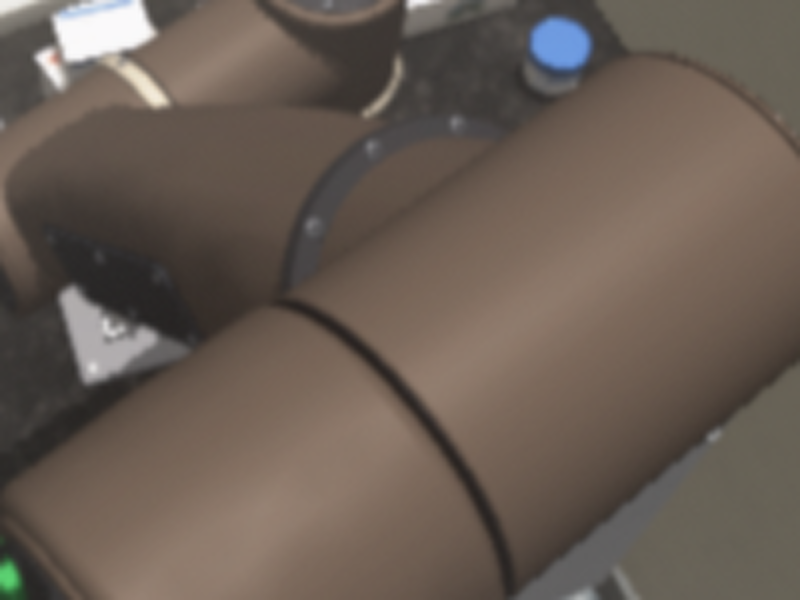

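View pics/c18.png

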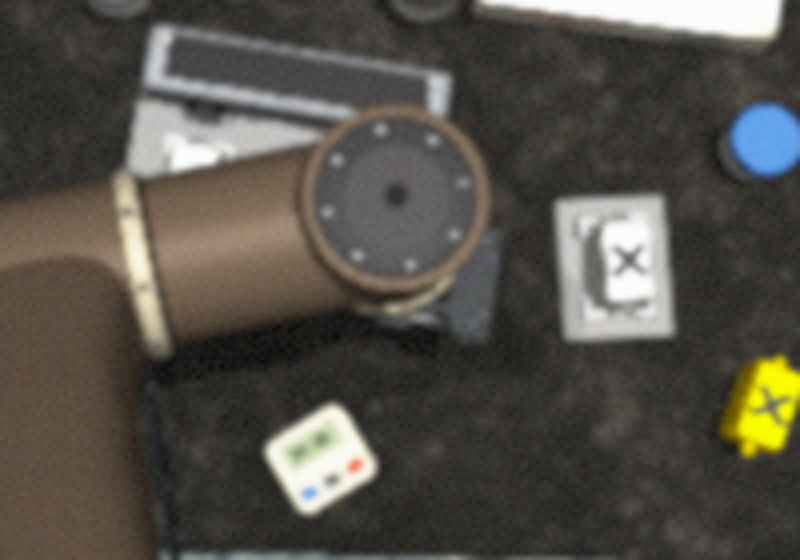

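The line is 0.2 mm from the mark, the tool is steady, and the cross housing sits inside its angles (tag at (628,260) in c18). Handing in.

```bash
python3 -c "
from h import *
o=monitor.get_obs();print(o['clock'],o['tool_pos'],o['opening'],o['force'])
print(ticket.close_job())"
```

```text
20.725 [ 0.55055967 -0.06645093  0.04035894] 0.01578044302309 [ 7.68725836 -5.70821715 -8.72528081]
the job is handed in; nothing more can be done
None
```

I seated the disc-tagged housing in the stand and the cross-tagged one in the reject tray. I then pulled the shutter out about 44 mm and handed the job in at 20.7 s, still gripping the handle. No verdict was reported.

- **Housings:** After release, both tags measured within about 2 mm of their seat centres. In the pictures both stand upright inside their corner angles.
- **Shutter:** The last wrist picture put the line 0.2 mm from the mark, given a camera calibration good to about 2 mm. The tool travel of about 44 mm agrees with the pull I measured beforehand.
- **Hold:** The tool had stayed put for the last 0.5 s, with the fingers closed on the post at about 15.5 mm and roughly 7 N of spring pull showing.
- **Bystanders:** In the last top view the timer, the blue-lidded tub and the yellow look-alike looked undisturbed. I did not re-measure any of them. The dish and bottle were hidden or out of frame in the last views, but nothing was moved near them.
- **Last checks:** None failed. The arm hid the stand's seat in the final scene view and most of it in the top view. The disc housing was last seen, apparently undisturbed, in the wrist picture taken during the pull.

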